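# Prop the pump hood open

## Robot

A 7-joint arm with a two-finger parallel gripper is mounted at the origin on a cart in front of the work surface, level with it; the furniture and walls round the work are solid. World frame = base frame: x ahead of the robot, y to its left, z up, the work surface at z = 0. Lengths are in mm, angles in rad, forces in N, time in s.
With the tool pointing down it reaches from about 350 to 900 mm from the base axis. Payload 19.9 kg.
Tool frame: the origin (TCP) lies at the very end of the fingers, on their centre line; the grasp point (between the pads) lies 19 mm behind it; x points along the fingers, y is the direction in which the jaws open and shut, and the axes are right-handed (so a half turn about x gives the same grasp; the last joint's range is limited). The gripper opens to 94 mm and grips with 3 to 60 N. Pads are 16 mm wide; open, the fingers measure 119 mm over their backs; the gripper's body (75 mm by 177 mm) begins 78 mm behind the grasp point.
Start: joints at [-1.361, 0.417, -0.01, 1.614, 0.005, 1.111, -0.053], TCP at [155.103, 605.427, 205.425] pointing down, gripper open.
Joint ranges: [-2.81, 2.81], [-0.39, 2.02], [-1.27, 1.25], [0.06, 2.57], [-1.19, 4.33], [0.19, 2], [-2.82, 2.82]. Speed limits (rad/s): [1.89, 1.89, 2.39, 2.39, 3.01, 3.01, 3.01].

## Interface

Orientations are given as a 3x3 rotation matrix whose columns are the frame's x, y, z axes.
In Python, from plant import ctrl gives the robot as it stands. The module is installed in compiled form; this text tells all that it offers.
- The arm moves only by the tool play_rows, never from a script. Its argument "moves" is a list of rows, each an object with "gripper": the opening, from -1 (shut) to 1 (fully open); "linear": the shift along the tool's x, y, z in m, a list of three; "turn": the turn, a rotation vector about the tool's x, y, z in degrees, a list of three. A call has 1 to 10 rows; each row is the pose to reach, as a shift and turn from the pose measured when the call began, along the tool's axes at that moment; what a row does not reach only later rows make up. A row lasts 1/8 s, in which the tool goes at most 62.5 mm and 10.7 degrees, less where a joint would pass 70% of its speed; a pose out of reach is approached as far as the arm can. A call with a gripper value outside its range is refused whole. The fingers move at their own pace and stop on an object; "squeeze" is the grip in N (left out, the last holds). Time passes only in rows, so rows that repeat a pose let the fingers close. It gives the time, the measured TCP pose, the force and the opening at its end, in the units of the state.
- ctrl.observe(): the state, without advancing time (a new reading comes with each control period).
- ctrl.snapshot(name): name is "side" or "top" or "wrist"; returns (picture, depth): 480x640x3 uint8, red, green, blue; 480x640 float32, mm along the optical axis (not along the pixel's ray), 0 where there is no reading.
- ctrl.get_calibration(name): a dict with "fx", "fy", "cx", "cy" (pixels), "dist" ([k1, k2, p1, p2, k3] as OpenCV has them; the pictures are not rectified), "R" (3x3) and "t" (3): a world point X has camera coordinates R X + t; the wrist camera has in their place "T_tool_cam" (4x4, takes a point from camera to tool coordinates, whose origin is the TCP and whose axes are the tool frame's). Camera axes: x right, y down, z forward; pixel columns grow to the right and rows downward; lengths in mm; the calibration is good to about 2 mm. A picture is of the moment at which its call begins: read the wrist's pose just before it. get_calibration takes no time and is no camera call.
- ctrl.job_done(): hands the job in, once; it reports no verdict.
Trained networks look in the newest picture that a camera, given by its name, has taken for a name from the list of things; names that differ only in an ending like _2 or _b are one class to them, and where a whole thing is asked for, a point or a joint stands for the part that bears it (a point fixed in the world has none). Each returns a list of dicts, best first, with "score" (0 to 1); they miss things now and then, are a little off and sometimes report something else, mostly with a low value. They report only what shows in the picture. A call takes as long as a camera call.
- ctrl.cut_out(target, camera): "mask" (480x640 bool, what is visible of it) and "box" ([left, top, right, bottom] in pixels, round what is visible of it).
The state is a dict: "t": time; "joint_pos": joint angles; "joint_vel": joint speeds; "joint_torque": joint torques, N m; "position": TCP position; "orientation": TCP orientation; "wrist_force": force on the tool from outside, world axes, zero at the start; "torque": the same for the moment, N m; "gripper_width": opening from 0.0 (shut) to 1.0 (fully open).
Only numpy, scipy, OpenCV 4.12 (cv2) and the standard library are available. Lean on these libraries where they do the work, as an engineer would, in place of code of your own. Each camera call takes 0.05 s, during which the arm holds its last target. There are 200 camera calls.

## Task

Open the hood of the small bench pump and leave it propped open: lift it right back until it stands by itself, swing the prop rod up, then let the hood down gently until the socket under it sits on the rod's tip and the rod alone carries it. Never let the hood drop or slam, do not force it down onto the rod, and leave the jar and the beaker beside the pump where they stand.

Things in the scene. Friction and masses are not known exactly. Their poses are not given: they have to be found in the camera images.
- pump_unit: Small bench pump, fixed to the worktop: grey base tray 160 x 180 mm with a 28 mm high rim, a thin rubber-topped post at the front right on which the shut hood rests, two rear posts that carry the hood's hinge, and a motor with pump head (up to 80 mm high) on the right half (y < -20 mm). Origin under the middle of the base; x points to its back, y to its left, z up. Its front (-x) looks roughly at the robot.
- hood_shell: The white hood, a plate 130 mm deep and 172 mm wide, 5 mm thick with a 10 mm flange round its edge, 0.3 to 0.6 kg. Origin on its hinge line, half-way across, 68 mm behind the unit's middle and 90 mm above the worktop; the hinge runs along the unit's y. The hood's own x points from its front to the hinge, z out of its upper side.
- hood (a joint): Angle of the hood: 0 lying shut (level), growing as its front rises, 1.88 at its back stop. It turns freely: below about 1.6 it falls shut, and past that it leans back and rests on its stop by itself. Propped on the rod it stands at 0.72 to 0.89, according to how far the rod's tip is screwed out.
- hood_grip (a point): Middle of the part of the hood's black handle to be gripped. The handle is a bar 16 mm wide (along the unit's y) and 16 mm thick that sticks 50 mm straight forward from the middle of the hood's front edge; this point lies 165 mm from the hinge line (1 mm above the hood's mid-plane), 35 mm beyond the front edge and 15 mm short of the bar's end. Gripped across its width, the bar can turn between the pads as the hood swings.
- socket (a point): Where the middle of the rod's round tip sits when seated in the dark steel socket under the hood: 105 mm from the hinge line, 50 mm left of the middle, 18 mm under the hood's mid-plane. The socket is a slot 18 mm wide open to the hood's underside, 11 mm deep, with flared lips about 44 mm apart at the mouth, which guide a tip that stands a little off (up to about 8 mm).
- prop_rod: The steel prop rod, 10 mm square with rounded edges, inside the left part of the tray. Origin on its pivot, which lies 63 mm in front of the unit's middle, 50 mm left of it, 52 mm above the worktop, its axis along the unit's y. The rod's own x runs along it to its tip: a black ball of 14 mm diameter on a thin screw, its centre 104 to 116 mm from the pivot (differs each time, is not measured).
- prop_grip (a point): Point on the rod 60 mm from its pivot, on its centre line, a good place to grip it across its 10 mm width (along the unit's y); at least 60 mm is free on each side of it.
- prop (a joint): Angle of the prop rod: 0 level, pointing to the unit's back; it lies in the tray at -0.15 to 0; grows as the tip swings up; stop at 1.5. The pivot is stiff enough for the rod to stay where it is left. Seated in the socket it stands at 1.11 to 1.19. For the hood to come down on it, leave it at about 1.15 (within 0.06), and check: the rod tends to lag behind as it turns between the pads.
- jar_mint_a: Small jar, 47 mm diameter, 83 mm high, loose, stands beside the unit on its left; origin under its middle.
- glass_beaker: Small glass beaker, 59 mm diameter, 66 mm high, loose, stands beside the unit on its right; origin under its middle.

How it is judged:
By the outcome, as a careful person would: the job done as asked, in the order asked, and still so for the second after the job is handed in, with the robot touching nothing.
It also fails if it takes over 72 s, if anything falls off the work surface, if the arm or the gripper's body presses on something with over 40 N, if the wrist force passes 120 N, or if a joint passes its speed limit or range.

## Working session

There is one attempt and no reset: what is moved stays moved. The work goes in short steps, Python scripts to look and compute and a tool call to move; the robot and the scene stay as the last step left them, time stands still between calls to the robot, and variables do not carry over. Pictures are saved under pics/ and viewed, about 8 in all and at most 12, crops included, and the job is handed in when it is done.

Besides the shell and the picture viewer there is one more tool, called after "Call:" as a command line: name --argument value ..., lists and objects as JSON in quotes. play_rows: Moves the arm, as the interface text tells. Its arguments: {"type":"object","properties":{"moves":{"type":"array"},"squeeze":{"type":"number"}},"required":["moves"]}

```bash
mkdir -p pics
cat > h.py <<'E'
import numpy as np, cv2
from plant import ctrl
def cam(n):
    c=ctrl.get_calibration(n)
    K=np.array([[c['fx'],0,c['cx']],[0,c['fy'],c['cy']],[0,0,1.]])
    if n=='wrist':
        o=ctrl.observe(); T=np.eye(4);T[:3,:3]=o['orientation'];T[:3,3]=o['position']
        M=np.linalg.inv(T@np.array(c['T_tool_cam'])); R,t=M[:3,:3],M[:3,3]
    else: R,t=np.array(c['R']),np.array(c['t'])
    return K,np.array(c['dist'],float),R,t
def pts(n,depth,mask,C=None):
    K,d,R,t=C or cam(n)
    v,u=np.nonzero(mask&(depth>0)); z=depth[v,u]
    p=cv2.undistortPoints(np.stack([u,v],1).astype(float)[:,None],K,d)[:,0]
    return (np.c_[p*z[:,None],z]-t)@R
def proj(n,X,C=None):
    K,d,R,t=C or cam(n)
    return cv2.projectPoints(np.atleast_2d(X).astype(float),cv2.Rodrigues(R)[0],t,K,d)[0][:,0]
def save(n,name):
    p,d=ctrl.snapshot(n); cv2.imwrite(f'pics/{name}.png',p[:,:,::-1]); return p,d
E
python3 - <<'E'
from h import *
np.set_printoptions(precision=1,suppress=True)
ims=[]
for n in('side','top'):
    p,d=ctrl.snapshot(n); ims.append(p.copy()); np.savez(f'{n}.npz',p=p,d=d)
    K,_,R,t=cam(n); print(n,'pos',-R.T@t,'fwd',R[2],'f',K[0,0])
    for o in('pump_unit','hood_shell','hood_grip','prop_rod','jar_mint_a','glass_beaker'):
        for r in ctrl.cut_out(o,n)[:2]:
            m=r['mask']; P=pts(n,d,m)
            print(o,round(r['score'],2),r['box'],m.sum(),'med',np.median(P,0) if len(P) else 0,'lo',np.percentile(P,2,axis=0) if len(P) else 0,'hi',np.percentile(P,98,axis=0) if len(P) else 0)
cv2.imwrite('pics/a.png',cv2.resize(np.vstack(ims)[:,:,::-1],(600,900))[:,:]) 
cv2.imwrite('pics/a.png',cv2.resize(np.hstack(ims)[:,:,::-1],(800,300)))
E
```

```text
side pos [ 218.7 -337.6  611.2] fwd [ 0.4  0.7 -0.6] f 537.3171137027615
pump_unit 0.74 [245.1, 211.4, 375.9, 334.6] 11315 med [544.2 238.1  91.7] lo [459.7 157.4  10.1] hi [653.8 339.4  99.1]
hood_shell 0.65 [242.0, 213.5, 370.2, 295.5] 6236 med [550.5 250.7  93.5] lo [469.4 167.9  66.6] hi [641.3 345.8 100.1]
hood_grip 0.62 [245.5, 214.6, 369.5, 294.8] 6086 med [550.6 249.6  93.5] lo [469.9 167.8  79.6] hi [640.9 342.9 100.2]
jar_mint_a 0.55 [202.2, 219.9, 232.6, 272.2] 1249 med [444.9 393.   51.9] lo [426.4 385.2   1.8] hi [471.1 429.5  84.6]
glass_beaker 0.76 [374.8, 270.7, 412.6, 322.3] 1501 med [640.7 142.4  38.7] lo [617.2 121.5   1.2] hi [670.4 173.3  62.6]
top pos [422.5 241.4 937. ] fwd [ 0.2  0.  -1. ] f 503.36780684632856
pump_unit 0.79 [259.1, 178.0, 390.1, 307.1] 9484 med [552.5 261.2  92.3] lo [463.9 167.7  13. ] hi [647.  358.6  99. ]
hood_shell 0.9 [261.2, 182.8, 388.0, 298.7] 7562 med [554.9 261.2  92.5] lo [475.3 179.5  89. ] hi [640.1 349.3  99.3]
jar_mint_a 0.91 [228.5, 294.2, 258.4, 319.3] 692 med [450.6 404.1  81.1] lo [429.3 388.4   8.7] hi [471.6 428.1  85.2]
jar_mint_a 0.24 [259.5, 182.1, 385.4, 300.8] 7739 med [555.1 261.8  92.5] lo [474.2 178.2  88.4] hi [639.3 352.1  99.3]
glass_beaker 0.93 [372.5, 180.3, 403.6, 214.1] 853 med [649.4 146.3  16.6] lo [616.6 124.2   0.3] hi [668.  173.6  62.7]
```

View pics/a.png

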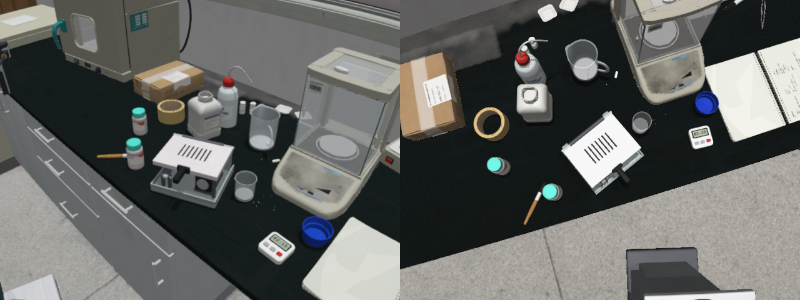

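The pictures show the pump with its white hood shut. The black handle points down and right in the top view (about full-resolution px 370,290), the jar is on the left and the beaker on the right. Next I fit the pose.

Run:
```python
from h import *
np.set_printoptions(precision=3,suppress=True)
for n in('top','side'):
    f=np.load(f'{n}.npz'); p,d=f['p'],f['d']; K=cam(n)
    P=pts(n,d,np.ones(d.shape,bool))
    v,u=np.nonzero(d>0); col=p[v,u].astype(int)
    s=(abs(P[:,2]-93)<6)&(abs(P[:,0]-553)<130)&(abs(P[:,1]-261)<130)
    w=s&(col.min(1)>110)
    q=P[w][:,:2].astype(np.float32)
    # keep largest blob
    g=np.zeros((400,400),np.uint8); ij=np.round(q-[400,100]).astype(int); g[ij[:,0].clip(0,399),ij[:,1].clip(0,399)]=255
    g=cv2.morphologyEx(g,cv2.MORPH_CLOSE,np.ones((9,9)))
    nn,L,st,_=cv2.connectedComponentsWithStats(g); k=1+st[1:,4].argmax()
    r=cv2.minAreaRect(np.argwhere(L==k).astype(np.float32)+[400,100] if 0 else (np.argwhere(L==k)+np.array([400,100])).astype(np.float32)); print(n,r, cv2.boxPoints(r))
    b=s&(col.max(1)<90); print('dark',b.sum(),P[b].mean(0))
    print('zmed',np.median(P[w][:,2]))
o=ctrl.observe();print(o['t'],o['orientation'],o['gripper_width'],o['joint_pos'])
p=np.load('top.npz')['p'][150:330,220:430];cv2.imwrite('pics/b.png',cv2.resize(p[:,:,::-1],None,fx=3,fy=3))
```

```text
top ((564.388671875, 268.7174987792969), (139.73480224609375, 174.8046875), 37.512611389160156) [[455.746 295.502]
 [562.191 156.844]
 [673.031 241.933]
 [566.586 380.591]]
dark 530 [547.236 256.126  94.44 ]
zmed 92.46489760514072
side ((562.5610961914062, 266.27008056640625), (140.54067993164062, 177.6088409423828), 37.54570007324219) [[452.729 293.858]
 [560.963 153.038]
 [672.393 238.682]
 [564.159 379.503]]
dark 333 [517.38  224.222  94.433]
zmed 93.55239984803052
0.7 [[ 0.     0.248  0.969]
 [-0.     0.969 -0.248]
 [-1.    -0.     0.   ]] 1.0005616687425727 [-1.361  0.417 -0.01   1.614  0.005  1.111 -0.053]
```

View pics/b.png

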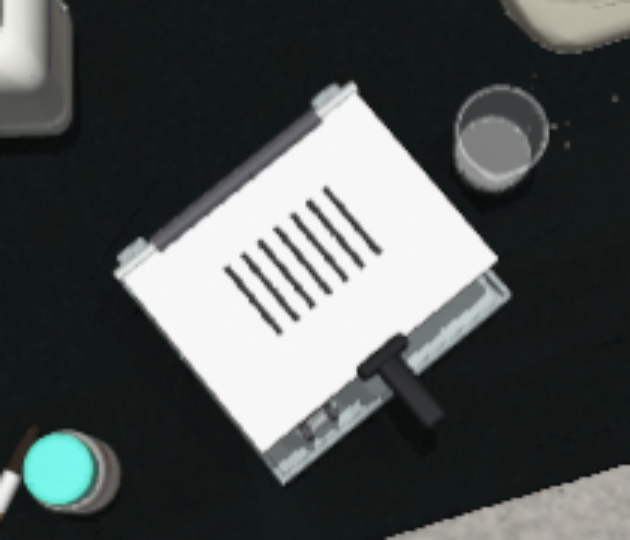

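```bash
cat >> h.py <<'E'
from scipy.spatial.transform import Rotation as Ro
YAW=np.deg2rad(37.5); HX=np.array([611.,304.,0])
c,s=np.cos(YAW),np.sin(YAW); RU=np.array([[c,-s,0],[s,c,0],[0,0,1.]])
RT=np.column_stack([[0,0,-1],RU[:,1],RU[:,0]])
def U(x,y,z): return HX+RU@np.array([x-68.,y,z])   # unit -> world
def hood(a,r=165,n=1,y=0): return U(68-r*np.cos(a)-n*-np.sin(a)*-1*-1, y, 90+r*np.sin(a)+n*np.cos(a)) if 0 else U(68-r*np.cos(a)+n*np.sin(a), y, 90+r*np.sin(a)+n*np.cos(a))
def rod(a,r=60): return U(-63+r*np.cos(a),50,52+r*np.sin(a))
def go(grasp,R=None,q=True):   # delta so that grasp point reaches 'grasp'
    R=RT if R is None else R
    o=ctrl.observe(); R0=np.array(o['orientation']); p=np.array(o['position'])
    tcp=np.array(grasp)+19*R[:,0]
    return np.round(R0.T@(tcp-p)/1000,4), np.round(np.rad2deg(Ro.from_matrix(R0.T@R).as_rotvec()),2)
E
python3 - <<'E'
from h import *
for n in('top','side'): print(n,proj(n,[hood(0),hood(0,180),U(0,0,0),rod(0),rod(0,0)]).round(1))
print(hood(0),hood(1.88),rod(0),rod(1.15))
print(go(hood(0)+[0,0,80]))
for n in('top','side'):
    p=np.load(n+'.npz')['p'].copy()
    for q in proj(n,[hood(0),hood(0,180),hood(0,130,0,86),hood(0,130,0,-86),hood(0,0,0,86),hood(0,0,0,-86)]): cv2.circle(p,(int(q[0]*8),int(q[1]*8)),8,(255,0,0),-1,shift=3)
    u,v=proj(n,[U(0,0,50)])[0].astype(int); cv2.imwrite(f'pics/c{n}.png',cv2.resize(p[v-90:v+90,u-90:u+90,::-1],None,fx=2.2,fy=2.2))
cv2.imwrite('pics/c.png',np.hstack([cv2.imread(f'pics/c{n}.png') for n in('top','side')]))
E
```

```text
top [[361.  284.7]
 [366.8 291.6]
 [325.8 248.1]
 [304.2 263.1]
 [325.7 289.4]]
side [[282.9 284.5]
 [278.6 290.8]
 [308.8 290.3]
 [280.3 260.6]
 [264.4 282.3]]
[480.09669885 203.55436421  91.        ] [651.58962644 335.1455158  246.87077188] [524.23384139 300.44560555  52.        ] [496.07713351 278.84020371 106.76583642]
(array([ 0.0535, -0.3086,  0.4146]), array([-51.87,  -0.  ,   0.  ]))
```

View pics/c.png

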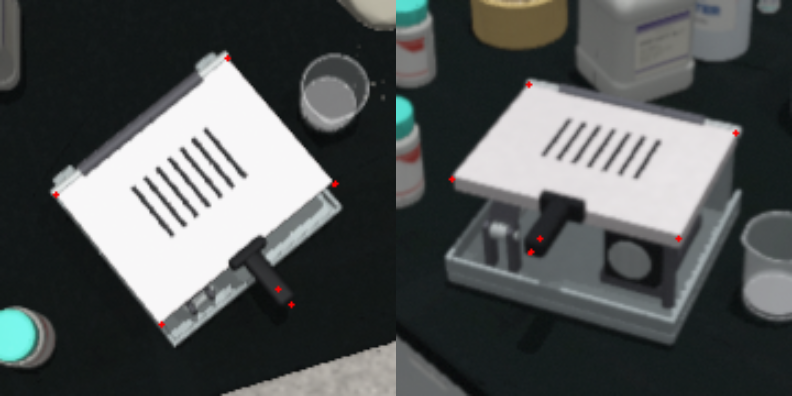

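The projected corners, handle end and grip all land on the hood in both views, so the model fits to about 2 mm. Moving to hover over the handle.

Call:
play_rows --moves '[{"gripper":0.3,"linear":[0,-0.309,0.415],"turn":[-51.9,0,0]},{"gripper":0.3,"linear":[0,-0.309,0.415],"turn":[-51.9,0,0]},{"gripper":0.3,"linear":[0,-0.309,0.415],"turn":[-51.9,0,0]},{"gripper":0.3,"linear":[0,-0.309,0.415],"turn":[-51.9,0,0]},{"gripper":0.3,"linear":[0,-0.309,0.415],"turn":[-51.9,0,0]},{"gripper":0.3,"linear":[0,-0.309,0.415],"turn":[-51.9,0,0]},{"gripper":0.3,"linear":[0,-0.309,0.415],"turn":[-51.9,0,0]},{"gripper":0.3,"linear":[0.053,-0.309,0.415],"turn":[-51.9,0,0]},{"gripper":0.3,"linear":[0.053,-0.309,0.415],"turn":[-51.9,0,0]},{"gripper":0.3,"linear":[0.053,-0.309,0.415],"turn":[-51.9,0,0]}]'

```text
t: 1.95
position: [481.5, 199.4, 150.9]
orientation: [[-0.002, -0.605, 0.796], [-0.002, 0.796, 0.605], [-1.0, -0.001, -0.003]]
wrist_force: [-0.6, -0.1, -0.1]
gripper_width: 0.65
```

Run:
```python
from h import *
p,d=ctrl.snapshot('wrist'); C=cam('wrist')
print(go(hood(0)))
for q in proj('wrist',[hood(0,165,9),hood(0,180,9),hood(0,165,9,8),hood(0,165,9,-8),hood(0,130,3,86),hood(0,130,3,-86)],C): cv2.circle(p,(int(q[0]),int(q[1])),3,(255,0,0),-1)
cv2.imwrite('pics/d.png',p[:,:,::-1])
```

```text
(array([0.0798, 0.0019, 0.0007]), array([-0.13, -0.08,  0.01]))
```

View pics/d.png

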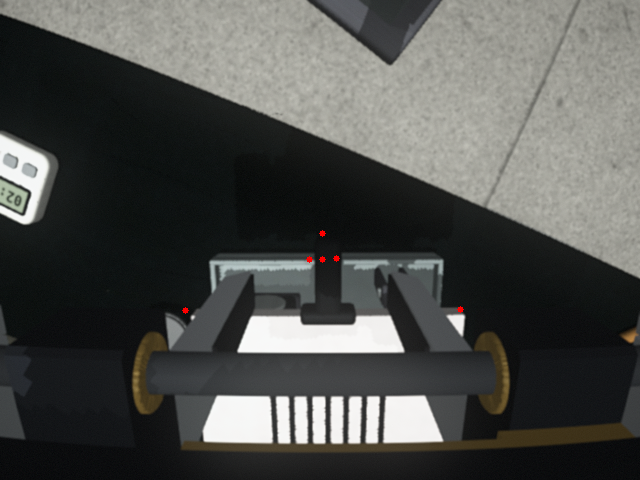

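The wrist view has the handle at about u=328 against a predicted 322, so it sits roughly 3 mm further along tool +y. I descend with that correction and close.

Call:
play_rows --moves '[{"gripper":0.3,"linear":[0.03,0.0035,0.001],"turn":[0,0,0]},{"gripper":0.3,"linear":[0.06,0.0035,0.001],"turn":[0,0,0]},{"gripper":0.3,"linear":[0.08,0.0035,0.001],"turn":[0,0,0]},{"gripper":0.3,"linear":[0.08,0.0035,0.001],"turn":[0,0,0]},{"gripper":-1,"linear":[0.08,0.0035,0.001],"turn":[0,0,0]},{"gripper":-1,"linear":[0.08,0.0035,0.001],"turn":[0,0,0]},{"gripper":-1,"linear":[0.08,0.0035,0.001],"turn":[0,0,0]},{"gripper":-1,"linear":[0.08,0.0035,0.001],"turn":[0,0,0]},{"gripper":-1,"linear":[0.08,0.0035,0.001],"turn":[0,0,0]}]' --squeeze 15

```text
t: 3.12
position: [480.4, 203.7, 72.0]
orientation: [[0.001, -0.606, 0.795], [-0.002, 0.795, 0.606], [-1.0, -0.002, -0.001]]
wrist_force: [3.2, -2.1, -1.5]
gripper_width: 0.17
```

Run:
```python
from h import *
o=ctrl.observe(); p=np.array(o['position']); R0=np.array(o['orientation'])
print(o['wrist_force'],o['torque'],o['gripper_width']*94)
print('grasp in unit', RU.T@(p-19*R0[:,0]*1-HX)+[68,0,0])
g0=hood(0)
for a in np.r_[.2:1.9:.2,1.88]:
    print(round(a,2),go(p-19*R0[:,0]+hood(a)-g0,R0)[0])
```

```text
[ 3.21474859 -2.11734601 -1.50101511] [ 0.03003289 -0.35942029  0.06383868] 15.94442097269637
grasp in unit [-9.66505514e+01  1.20034454e-02  9.10150067e+01]
0.2 [-0.0328 -0.0001  0.0035]
0.4 [-0.0642 -0.0001  0.0134]
0.6 [-0.093  -0.0001  0.0293]
0.8 [-1.181e-01 -1.000e-04  5.070e-02]
1.0 [-0.1384 -0.      0.0766]
1.2 [-0.1532  0.      0.106 ]
1.4 [-1.619e-01  1.000e-04  1.378e-01]
1.6 [-0.164   0.0002  0.1707]
1.8 [-0.1596  0.0003  0.2033]
1.88 [-0.1561  0.0004  0.216 ]
```

Call:
play_rows --moves '[{"gripper":-1,"linear":[-0.0165,0,0.001],"turn":[0,0,0]},{"gripper":-1,"linear":[-0.0328,0,0.0035],"turn":[0,0,0]},{"gripper":-1,"linear":[-0.049,0,0.0075],"turn":[0,0,0]},{"gripper":-1,"linear":[-0.0642,0,0.0134],"turn":[0,0,0]},{"gripper":-1,"linear":[-0.079,0,0.0208],"turn":[0,0,0]},{"gripper":-1,"linear":[-0.093,0,0.0293],"turn":[0,0,0]},{"gripper":-1,"linear":[-0.106,0,0.0395],"turn":[0,0,0]},{"gripper":-1,"linear":[-0.118,0,0.0507],"turn":[0,0,0]},{"gripper":-1,"linear":[-0.129,0,0.0632],"turn":[0,0,0]},{"gripper":-1,"linear":[-0.1384,0,0.0766],"turn":[0,0,0]}]'

```text
t: 4.38
position: [541.8, 250.9, 211.1]
orientation: [[0.0, -0.606, 0.795], [-0.002, 0.795, 0.606], [-1.0, -0.002, -0.001]]
wrist_force: [1.0, -2.4, -4.3]
gripper_width: 0.17
```

```bash
cat >> h.py <<'E'
def stat():
    o=ctrl.observe(); p=np.array(o['position']); R0=np.array(o['orientation']); g=p-19*R0[:,0]
    u=RU.T@(g-HX)+[68,0,0]; print('t',o['t'],'F unit',(RU.T@o['wrist_force']).round(1),'w',o['gripper_width']*94,'grasp unit',u.round(1),'r',np.hypot(u[0]-68,u[2]-90).round(1),'a',np.arctan2(u[2]-90,68-u[0]).round(3)); return g,R0
E
python3 - <<'E'
from h import *
g,R0=stat()
for a in (1.1,1.2,1.3,1.4,1.5,1.6,1.7,1.8,1.85,1.88): print(a,go(hood(a),R0)[0])
E
```

```text
t 4.375 F unit [-0.6 -2.5 -4.3] w 15.958622948334005 grasp unit [-19.2   0.  230.1] r 165.0 a 1.014
1.1 [-0.0075 -0.      0.0133]
1.2 [-0.0141  0.      0.0283]
1.3 [-0.0193  0.0001  0.044 ]
1.4 [-0.0228  0.0001  0.0601]
1.5 [-0.0247  0.0002  0.0765]
1.6 [-0.025   0.0002  0.093 ]
1.7 [-0.0236  0.0003  0.1094]
1.8 [-0.0205  0.0003  0.1257]
1.85 [-0.0184  0.0003  0.1336]
1.88 [-0.017   0.0004  0.1384]
```

Call:
play_rows --moves '[{"gripper":-1,"linear":[-0.0075,0,0.0133],"turn":[0,0,0]},{"gripper":-1,"linear":[-0.0141,0,0.0283],"turn":[0,0,0]},{"gripper":-1,"linear":[-0.0193,0,0.044],"turn":[0,0,0]},{"gripper":-1,"linear":[-0.0228,0,0.0601],"turn":[0,0,0]},{"gripper":-1,"linear":[-0.0247,0,0.0765],"turn":[0,0,0]},{"gripper":-1,"linear":[-0.025,0,0.093],"turn":[0,0,0]},{"gripper":-1,"linear":[-0.0236,0,0.1094],"turn":[0,0,0]},{"gripper":-1,"linear":[-0.0205,0,0.1257],"turn":[0,0,0]},{"gripper":-1,"linear":[-0.0184,0,0.1336],"turn":[0,0,0]},{"gripper":-1,"linear":[-0.0175,0,0.1365],"turn":[0,0,0]}]'

```text
t: 5.62
position: [651.2, 334.8, 229.3]
orientation: [[0.002, -0.607, 0.795], [-0.001, 0.795, 0.607], [-1.0, -0.002, 0.001]]
wrist_force: [1.2, 0.6, 4.4]
gripper_width: 0.168
```

Run:
```python
from h import *
g,R0=stat()
for a in (1.87,1.88,1.89,1.9): print(a,go(hood(a),R0)[0])
```

```text
t 5.625 F unit [ 1.3 -0.2  4.4] w 15.796298288203214 grasp unit [118.7  -0.  248.3] r 166.2 a 1.881
1.87 [ 0.0009  0.     -0.0011]
1.88 [0.0014 0.     0.0005]
1.89 [0.0019 0.     0.0021]
1.9 [0.0025 0.     0.0036]
```

Call:
play_rows --moves '[{"gripper":-1,"linear":[0.001,0,0.0005],"turn":[0,0,0]},{"gripper":-0.5,"linear":[0.001,0,0.0005],"turn":[0,0,0]},{"gripper":0,"linear":[0.001,0,0.0005],"turn":[0,0,0]},{"gripper":0,"linear":[0.001,0,0.0005],"turn":[0,0,0]},{"gripper":0,"linear":[-0.03,0,0],"turn":[0,0,0]},{"gripper":0,"linear":[-0.07,0,0],"turn":[0,0,0]},{"gripper":0,"linear":[-0.07,0.03,-0.06],"turn":[0,0,0]},{"gripper":0,"linear":[-0.07,0.05,-0.122],"turn":[0,0,0]},{"gripper":0,"linear":[-0.02,0.05,-0.122],"turn":[0,0,0]},{"gripper":0,"linear":[0.03,0.05,-0.122],"turn":[0,0,0]}]'

```text
t: 6.88
position: [523.4, 300.6, 199.2]
orientation: [[0.004, -0.607, 0.795], [0.001, 0.795, 0.607], [-1.0, -0.002, 0.003]]
wrist_force: [1.1, 1.5, -0.9]
gripper_width: 0.496
```

Run:
```python
from h import *
g,R0=stat()
p,d=ctrl.snapshot('wrist'); C=cam('wrist')
for a in(-.15,0):
  for q in proj('wrist',[rod(a,0),rod(a,30),rod(a,60),rod(a,110)],C): cv2.circle(p,(int(q[0]),int(q[1])),3,(255,0,0) if a else (0,255,0),-1)
ps,ds=ctrl.snapshot('side'); np.savez('side2.npz',p=ps,d=ds)
u,v=proj('side',[U(0,0,120)])[0].astype(int); ps=ps[v-120:v+100,u-110:u+110]
cv2.imwrite('pics/e.png',np.hstack([cv2.resize(p,(480,360)),cv2.resize(ps[:220],(320,320)) if 0 else cv2.copyMakeBorder(cv2.resize(ps,(320,320)),0,40,0,0,0)])[:,:,::-1])
for o in ('prop_rod','prop_grip'):
  for r in ctrl.cut_out(o,'wrist')[:1]:
    P=pts('wrist',d,r['mask'],C); P=(P-HX)@RU+[68,0,0]; print(o,r['score'],r['box'],np.percentile(P,[2,50,98],axis=0).round(1))
print(go(rod(-.08)))
```

```text
t 6.875 F unit [ 1.7  0.5 -0.9] w 46.6582564520271 grasp unit [ -3.6  50.7 218.2] r 146.9 a 1.061
prop_rod 0.6 [311.3, 163.1, 330.1, 299.8] [[-55.5  45.6  38.9]
 [ -4.6  50.8  46. ]
 [ 50.4  55.7  50.6]]
prop_grip 0.8 [311.2, 165.9, 331.3, 298.3] [[-55.5  44.7   8.6]
 [ -5.2  50.8  45.9]
 [ 51.4  56.5  50.5]]
(array([ 0.1719,  0.0002, -0.0004]), array([-0.16,  0.03,  0.12]))
```

View pics/e.png

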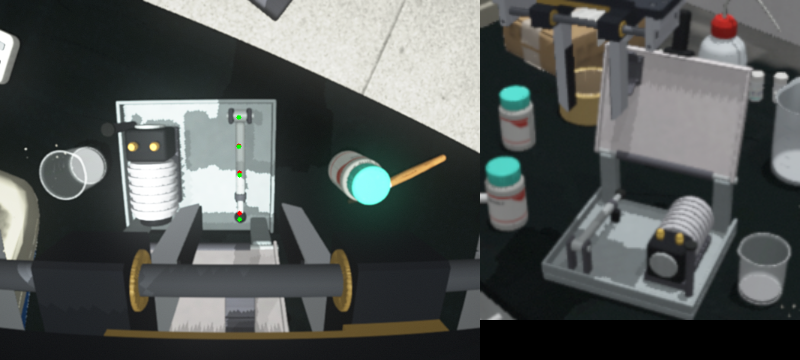

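The side view shows the hood standing open against its stop, with jar and beaker in place. The wrist view shows the rod lying on the predicted line. I descend on the rod with a narrowed opening.

Call:
play_rows --moves '[{"gripper":-0.36,"linear":[0.05,0,-0.0005],"turn":[0,0,0]},{"gripper":-0.36,"linear":[0.1,0,-0.0005],"turn":[0,0,0]},{"gripper":-0.36,"linear":[0.14,0,-0.0005],"turn":[0,0,0]},{"gripper":-0.36,"linear":[0.171,0,-0.0005],"turn":[0,0,0]},{"gripper":-0.36,"linear":[0.171,0,-0.0005],"turn":[0,0,0]},{"gripper":-1,"linear":[0.171,0,-0.0005],"turn":[0,0,0]},{"gripper":-1,"linear":[0.171,0,-0.0005],"turn":[0,0,0]},{"gripper":-1,"linear":[0.171,0,-0.0005],"turn":[0,0,0]},{"gripper":-1,"linear":[0.171,0,-0.0005],"turn":[0,0,0]}]' --squeeze 20

```text
t: 8.2
position: [524.8, 300.7, 29.9]
orientation: [[0.003, -0.607, 0.795], [-0.0, 0.795, 0.607], [-1.0, -0.002, 0.002]]
wrist_force: [3.1, 2.7, 3.3]
gripper_width: 0.103
```

Run:
```python
from h import *
g,R0=stat()
for a in np.arange(0,1.21,.1): print(a.round(2),go(g+rod(a)-rod(-.1),R0)[0])
```

```text
t 8.2 F unit [4.1 0.3 3.3] w 9.675333327271863 grasp unit [-2.4 49.9 48.9] r 81.5 a -0.528
0.0 [-0.006  -0.      0.0003]
0.1 [-0.012 -0.     0.   ]
0.2 [-0.0179 -0.     -0.0009]
0.3 [-0.0237 -0.0001 -0.0023]
0.4 [-0.0294 -0.0001 -0.0044]
0.5 [-0.0348 -0.0001 -0.007 ]
0.6 [-0.0399 -0.0001 -0.0101]
0.7 [-0.0447 -0.0001 -0.0137]
0.8 [-0.0491 -0.0001 -0.0178]
0.9 [-0.053  -0.0002 -0.0223]
1.0 [-0.0565 -0.0002 -0.0271]
1.1 [-0.0595 -0.0002 -0.0323]
1.2 [-0.062  -0.0002 -0.0378]
```

Call:
play_rows --moves '[{"gripper":-1,"linear":[-0.006,0,0.0003],"turn":[0,0,0]},{"gripper":-1,"linear":[-0.0149,0,-0.0005],"turn":[0,0,0]},{"gripper":-1,"linear":[-0.0237,0,-0.0023],"turn":[0,0,0]},{"gripper":-1,"linear":[-0.0321,0,-0.0057],"turn":[0,0,0]},{"gripper":-1,"linear":[-0.0399,0,-0.0101],"turn":[0,0,0]},{"gripper":-1,"linear":[-0.0468,0,-0.0157],"turn":[0,0,0]},{"gripper":-1,"linear":[-0.053,0,-0.0223],"turn":[0,0,0]},{"gripper":-1,"linear":[-0.058,0,-0.0297],"turn":[0,0,0]},{"gripper":-1,"linear":[-0.061,0,-0.035],"turn":[0,0,0]},{"gripper":-1,"linear":[-0.061,0,-0.035],"turn":[0,0,0]}]'

```text
t: 9.45
position: [496.7, 279.3, 91.3]
orientation: [[0.003, -0.607, 0.795], [0.0, 0.795, 0.607], [-1.0, -0.002, 0.003]]
wrist_force: [-0.1, -1.9, 3.3]
gripper_width: 0.104
```

```bash
cat >> h.py <<'E'
def rodfit(n):
    """angle of the rod in the unit's xz-plane from the line of its silhouette and known pivot plane y=50"""
    p,d=ctrl.snapshot(n); C=cam(n); rs=ctrl.cut_out('prop_rod',n)
    for r in rs[:1]:
        m=r['mask']; P=(pts(n,d,m,C)-HX)@RU+[68,0,0]
        P=P[(abs(P[:,1]-50)<15)&(P[:,0]<70)&(P[:,0]>-90)]
        if len(P)<10: print(n,'few'); continue
        Q=P[:,[0,2]]; vx,vz,_,_=cv2.fitLine(Q.astype(np.float32),cv2.DIST_HUBER,0,.01,.01).ravel()
        print(n,round(r['score'],2),r['box'],len(P),'line angle',np.arctan2(abs(vz),vx*np.sign(vz)).round(3),'pct',np.percentile(P,[2,50,98],axis=0).round(1).tolist())
    return p,d
E
python3 - <<'E'
from h import *
g,R0=stat()
out=[]
for n in('side','top'):
    p,d=rodfit(n); C=cam(n)
    for a,c in((1.0,(255,0,0)),(1.15,(0,255,0)),(1.3,(0,0,255))):
        for q in proj(n,[rod(a,0),rod(a,110)],C): p[int(q[1]),int(q[0])]=c
    u,v=proj(n,[U(-40,50,100)],C)[0].astype(int); out.append(cv2.resize(p[v-60:v+60,u-60:u+60],(400,400),interpolation=cv2.INTER_NEAREST))
cv2.imwrite('pics/f.png',np.hstack(out)[:,:,::-1])
E
```

```text
t 9.45 F unit [-1.2 -1.5  3.3] w 9.765779162121971 grasp unit [-37.8  50.  110.3] r 107.7 a 0.19
side 0.57 [266.7, 243.3, 274.5, 280.2] 168 line angle 1.082 pct [[-61.4, 43.4, 63.1], [-50.2, 48.0, 82.6], [-36.6, 52.7, 108.6]]
```

View pics/f.png

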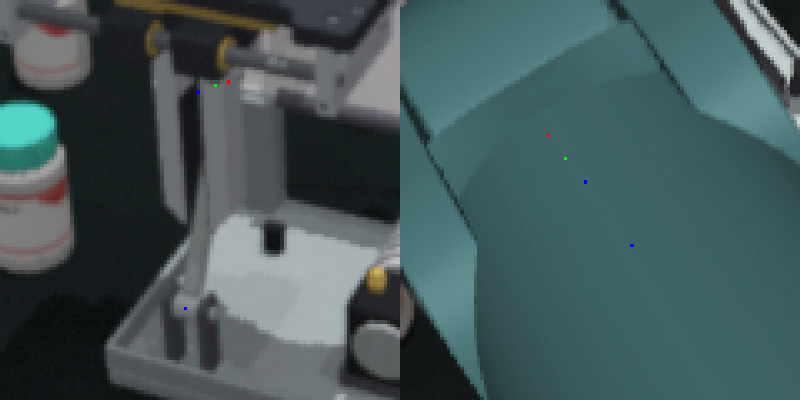

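Call:
play_rows --moves '[{"gripper":-0.3,"linear":[0,0,0],"turn":[0,0,0]},{"gripper":-0.2,"linear":[0,0,0],"turn":[0,0,0]},{"gripper":-0.2,"linear":[-0.03,0,0],"turn":[0,0,0]},{"gripper":-0.2,"linear":[-0.08,0,0],"turn":[0,0,0]},{"gripper":-0.2,"linear":[-0.13,0,0],"turn":[0,0,0]},{"gripper":-0.2,"linear":[-0.18,0,0],"turn":[0,0,0]},{"gripper":-0.2,"linear":[-0.22,0,0],"turn":[0,0,0]},{"gripper":-0.2,"linear":[-0.22,0,0],"turn":[0,0,0]}]'

```text
t: 10.65
position: [497.1, 280.2, 314.0]
orientation: [[0.007, -0.607, 0.795], [0.003, 0.795, 0.607], [-1.0, -0.002, 0.007]]
wrist_force: [0.4, -0.2, 0.8]
gripper_width: 0.399
```

Run:
```python
from h import *
g,R0=stat()
out=[]
for n in('side','wrist'):
    p,d=rodfit(n); C=cam(n); np.savez(n+'3.npz',p=p,d=d)
    for a,c in((1.0,(255,0,0)),(1.15,(0,255,0)),(1.3,(0,0,255))):
        for q in proj(n,[rod(a,0),rod(a,110)],C): 
            print(n,a,q.round(1)); p[int(q[1]),int(q[0])]=c
    k=60 if n=='side' else 100
    u,v=proj(n,[U(-40,50,100)],C)[0].astype(int); out.append(cv2.resize(p[max(v-k,0):v+k,u-k:u+k],(400,400),interpolation=cv2.INTER_NEAREST)); print(u,v)
cv2.imwrite('pics/g.png',np.hstack(out)[:,:,::-1])
```

```text
t 10.65 F unit [ 0.2 -0.4  0.8] w 37.48339179657099 grasp unit [-37.   50.5 333. ] r 264.7 a 1.163
side 0.78 [265.5, 210.5, 281.6, 280.9] 458 line angle 1.058 pct [[-60.2, 42.3, 65.4], [-33.4, 46.6, 112.1], [-6.9, 52.7, 158.7]]
side 1.0 [264.4 282.3]
side 1.0 [277.7 214.7]
side 1.15 [264.4 282.3]
side 1.15 [273.5 215.3]
side 1.3 [264.4 282.3]
side 1.3 [268.9 217.5]
269 250
wrist 0.69 [312.7, 186.0, 329.5, 271.3] 911 line angle 1.056 pct [[-58.2, 45.0, 64.9], [-25.7, 50.3, 124.0], [-2.5, 56.2, 158.3]]
wrist 1.0 [319.7 183. ]
wrist 1.0 [319.6 261.6]
wrist 1.15 [319.7 183. ]
wrist 1.15 [319.6 247.7]
wrist 1.3 [319.7 183. ]
wrist 1.3 [319.5 231. ]
319 211
```

View pics/g.png

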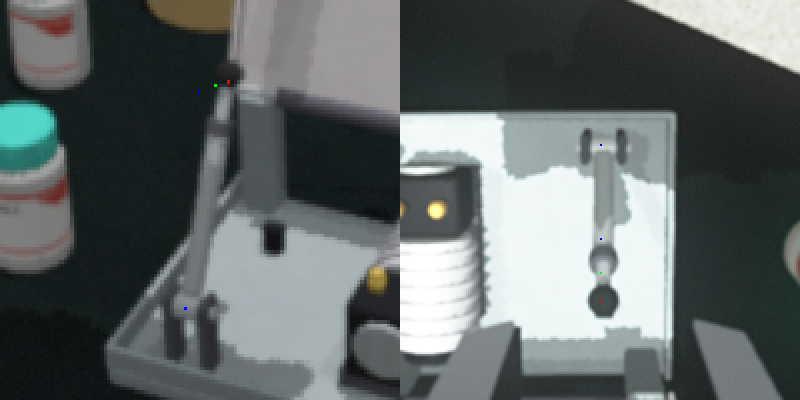

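```bash
cat >> h.py <<'E'
from scipy.optimize import least_squares
def ball(n,p,d,C,a0=1.05,show=True):
    "dark blob nearest predicted tip"
    q=proj(n,rod(a0,110),C)[0]; x0,y0=int(q[0]-25),int(q[1]-25)
    g=p[y0:y0+50,x0:x0+50].max(2)
    rs=ctrl.cut_out('prop_rod',n)
    m=(g<75).astype(np.uint8); nn,L,st,ce=cv2.connectedComponentsWithStats(m)
    for k in range(1,nn):
        if 20<st[k,4]<700: print(n,st[k,4],(ce[k]+[x0,y0]).round(1))
E
python3 - <<'E'
from h import *
o=ctrl.observe()
CC={}
for n in('side','wrist'):
    f=np.load(n+'3.npz'); CC[n]=cam(n); ball(n,f['p'],f['d'],CC[n],1.02)
def res(x): return np.r_[proj('side',rod(x[0],x[1]),CC['side'])[0]-[277.7,211.3],proj('wrist',rod(x[0],x[1]),CC['wrist'])[0]-[320.2,261]]
r=least_squares(res,[1.05,110],diff_step=1e-3); print(r.x,r.fun)
print(ctrl.get_calibration('wrist')['T_tool_cam'])
E
```

```text
side 80 [278.8 230. ]
side 196 [296.4 228.2]
wrist 56 [321.6 259.6]
[  1.05271952 115.10070086] [-0.82699687  0.20613095 -0.55034785  0.26218002]
[[-7.82637176e-04 -2.27715334e-01  9.73727433e-01 -1.79496514e+02]
 [ 9.99999686e-01 -3.01676620e-04  7.33203680e-04  2.80994179e-01]
 [ 1.26789080e-04  9.73727701e-01  2.27715498e-01 -6.48629962e+01]
 [ 0.00000000e+00  0.00000000e+00  0.00000000e+00  1.00000000e+00]]
```

Run:
```python
from h import *
g,R0=stat()
print(go(rod(1.053)))
T0=np.eye(4)
# deltas relative to a grip at rod(1.053) with tool RT
for da in(.04,.08,.11):
    Rn=RU@Ro.from_rotvec([0,-da,0]).as_matrix()@RU.T@RT
    dp=(rod(1.053+da)+19*Rn[:,0])-(rod(1.053)+19*RT[:,0])
    print(da,(RT.T@dp/1000).round(4),np.rad2deg(Ro.from_matrix(RT.T@Rn).as_rotvec()).round(2))
```

```text
t 10.95 F unit [0.5 0.7 0.6] w 37.76413062244396 grasp unit [-38.3  50.6 329. ] r 261.6 a 1.152
(array([ 2.248e-01, -1.000e-04,  4.900e-03]), array([-0.15,  0.04,  0.11]))
0.04 [-0.0012 -0.     -0.0013] [-0.   -2.29 -0.  ]
0.08 [-0.0023  0.     -0.0027] [-0.   -4.58 -0.  ]
0.11 [-0.0031 -0.     -0.0038] [-0.  -6.3  0. ]
```

Call:
play_rows --moves '[{"gripper":-0.2,"linear":[0.06,0,0.005],"turn":[0,0,0]},{"gripper":-0.2,"linear":[0.12,0,0.005],"turn":[0,0,0]},{"gripper":-0.2,"linear":[0.18,0,0.005],"turn":[0,0,0]},{"gripper":-0.2,"linear":[0.225,0,0.005],"turn":[0,0,0]},{"gripper":-0.2,"linear":[0.225,0,0.005],"turn":[0,0,0]},{"gripper":-1,"linear":[0.225,0,0.005],"turn":[0,0,0]},{"gripper":-1,"linear":[0.225,0,0.005],"turn":[0,0,0]},{"gripper":-1,"linear":[0.225,0,0.005],"turn":[0,0,0]},{"gripper":-1,"linear":[0.225,0,0.005],"turn":[0,0,0]}]' --squeeze 40

```text
t: 12.08
position: [500.9, 282.6, 86.1]
orientation: [[0.003, -0.607, 0.795], [-0.0, 0.795, 0.607], [-1.0, -0.002, 0.003]]
wrist_force: [-0.5, 0.6, 9.6]
gripper_width: 0.103
```

Call:
play_rows --moves '[{"gripper":-1,"linear":[-0.0012,0,-0.0013],"turn":[0,-2.3,0]},{"gripper":-1,"linear":[-0.0023,0,-0.0027],"turn":[0,-4.6,0]},{"gripper":-1,"linear":[-0.0031,0,-0.0038],"turn":[0,-6.3,0]},{"gripper":-1,"linear":[-0.0031,0,-0.0038],"turn":[0,-6.3,0]},{"gripper":-1,"linear":[-0.0031,0,-0.0038],"turn":[0,-6.3,0]}]'

```text
t: 12.7
position: [497.8, 280.1, 89.2]
orientation: [[0.09, -0.607, 0.79], [0.066, 0.795, 0.603], [-0.994, -0.002, 0.111]]
wrist_force: [-1.0, -0.9, -3.1]
gripper_width: 0.107
```

Call:
play_rows --moves '[{"gripper":-0.3,"linear":[0,0,0],"turn":[0,0,0]},{"gripper":-0.2,"linear":[0,0,0],"turn":[0,0,0]},{"gripper":-0.2,"linear":[-0.03,0,0],"turn":[0,0,0]},{"gripper":-0.2,"linear":[-0.08,0,0],"turn":[0,0,0]},{"gripper":-0.2,"linear":[-0.13,0,0],"turn":[0,0,0]},{"gripper":-0.2,"linear":[-0.18,0,0],"turn":[0,0,0]},{"gripper":-0.2,"linear":[-0.22,0,0],"turn":[0,6.3,0]},{"gripper":-0.2,"linear":[-0.22,0,0],"turn":[0,6.3,0]},{"gripper":-0.2,"linear":[-0.22,0,0],"turn":[0,6.3,0]}]'

```text
t: 13.82
position: [478.0, 265.6, 307.1]
orientation: [[0.002, -0.607, 0.795], [-0.001, 0.795, 0.607], [-1.0, -0.002, 0.002]]
wrist_force: [0.4, 0.1, -0.1]
gripper_width: 0.399
```

Run:
```python
from h import *
g,R0=stat()
out=[]
for n in('side','wrist'):
    p,d=rodfit(n); C=cam(n); np.savez(n+'4.npz',p=p,d=d)
    k=60 if n=='side' else 100
    u,v=proj(n,[U(-40,50,100)],C)[0].astype(int); out.append(cv2.resize(p[max(v-k,0):v+k,u-k:u+k],(400,400),interpolation=cv2.INTER_NEAREST)); print(u,v)
    for a in(1.05,1.1,1.15,1.2): print(a,proj(n,rod(a,115),C))
cv2.imwrite('pics/h.png',np.hstack(out)[:,:,::-1])
```

```text
t 13.825 F unit [ 0.3 -0.1 -0.1] w 37.50039672119456 grasp unit [-60.9  50.6 326.1] r 269.0 a 1.071
side 0.88 [263.8, 210.2, 279.2, 277.4] 398 line angle 1.171 pct [[-60.7, 42.8, 66.8], [-38.9, 46.7, 118.5], [-19.7, 52.8, 164.3]]
269 250
1.05 [[276.94069666 211.56418582]]
1.1 [[275.46511448 211.74611577]]
1.15 [[273.94164821 212.11280881]]
1.2 [[272.37358132 212.66683564]]
wrist 0.82 [311.9, 210.8, 330.6, 288.4] 845 line angle 1.164 pct [[-58.9, 45.2, 67.5], [-32.7, 50.2, 133.4], [-13.2, 56.0, 164.5]]
319 235
1.05 [[319.86522649 287.92374604]]
1.1 [[319.83681266 283.38427876]]
1.15 [[319.80812487 278.49635855]]
1.2 [[319.77928818 273.27081706]]
```

View pics/h.png

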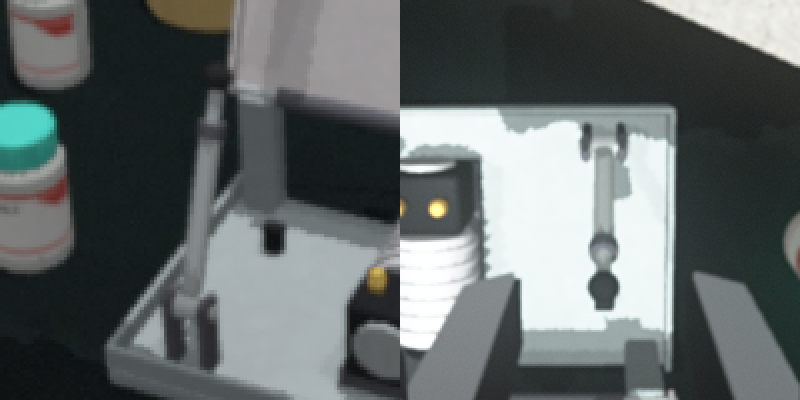

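The side-view ball at about (273.8,212.8), the wrist-view ball at about (320,278) and both depth fits (1.17, 1.16) put the rod at about 1.155, inside the window. Back to the handle.

Run:
```python
from h import *
for L in(104,110,113,115,116):
    f=lambda x: hood(x[0],105,-18,50)-rod(x[1],L)
    r=least_squares(f,[.8,1.15]); print(L,r.x.round(3),abs(r.fun).max().round(2))
print(go(hood(1.88)+[0,0,70]), go(hood(1.88)))
```

```text
104 [0.739 1.163] 0.0
110 [0.797 1.152] 0.0
113 [0.826 1.146] 0.0
115 [0.845 1.142] 0.0
116 [0.855 1.14 ] 0.0
(array([ 0.0094, -0.05  ,  0.1805]), array([-0.16,  0.04,  0.12])) (array([ 0.0794, -0.0498,  0.1805]), array([-0.16,  0.04,  0.12]))
```

Call:
play_rows --moves '[{"gripper":-0.2,"linear":[0,-0.017,0.06],"turn":[0,0,0]},{"gripper":-0.2,"linear":[0,-0.034,0.12],"turn":[0,0,0]},{"gripper":-0.2,"linear":[0,-0.05,0.18],"turn":[0,0,0]},{"gripper":-0.2,"linear":[0.01,-0.05,0.1805],"turn":[0,0,0]},{"gripper":-0.2,"linear":[0.05,-0.05,0.1805],"turn":[0,0,0]},{"gripper":-0.2,"linear":[0.079,-0.05,0.1805],"turn":[0,0,0]},{"gripper":-0.2,"linear":[0.079,-0.05,0.1805],"turn":[0,0,0]}]'

```text
t: 14.9
position: [650.1, 334.3, 226.2]
orientation: [[-0.002, -0.607, 0.795], [-0.003, 0.795, 0.607], [-1.0, -0.001, -0.003]]
wrist_force: [-0.0, 0.5, 1.3]
gripper_width: 0.399
```

Call:
play_rows --moves '[{"gripper":-1,"linear":[0,0,0],"turn":[0,0,0]},{"gripper":-1,"linear":[0,0,0],"turn":[0,0,0]},{"gripper":-1,"linear":[0,0,0],"turn":[0,0,0]},{"gripper":-1,"linear":[0,0,0],"turn":[0,0,0]}]' --squeeze 15

```text
t: 15.4
position: [650.5, 334.3, 227.4]
orientation: [[-0.0, -0.606, 0.795], [-0.002, 0.795, 0.606], [-1.0, -0.002, -0.002]]
wrist_force: [-0.5, -1.3, 7.2]
gripper_width: 0.17
```

Run:
```python
from h import *
g,R0=stat()
for a in np.arange(1.8,1.0,-.1): print(a.round(2),go(hood(a),R0)[0])
```

```text
t 15.4 F unit [-1.1 -0.7  7.2] w 16.010168099116886 grasp unit [117.8  -0.  246.4] r 164.2 a 1.879
1.8 [-0.004  -0.     -0.0114]
1.7 [-0.007  -0.0001 -0.0276]
1.6 [-0.0084 -0.0001 -0.044 ]
1.5 [-0.0081 -0.0002 -0.0605]
1.4 [-0.0062 -0.0002 -0.0769]
1.3 [-0.0027 -0.0003 -0.093 ]
1.2 [ 0.0025 -0.0003 -0.1087]
1.1 [ 0.0091 -0.0003 -0.1238]
```

Call:
play_rows --moves '[{"gripper":-1,"linear":[-0.004,0,-0.0114],"turn":[0,0,0]},{"gripper":-1,"linear":[-0.007,0,-0.0276],"turn":[0,0,0]},{"gripper":-1,"linear":[-0.0084,0,-0.044],"turn":[0,0,0]},{"gripper":-1,"linear":[-0.0081,0,-0.0605],"turn":[0,0,0]},{"gripper":-1,"linear":[-0.0062,0,-0.0769],"turn":[0,0,0]},{"gripper":-1,"linear":[-0.0027,0,-0.093],"turn":[0,0,0]},{"gripper":-1,"linear":[0.0025,0,-0.1087],"turn":[0,0,0]},{"gripper":-1,"linear":[0.0091,0,-0.1238],"turn":[0,0,0]},{"gripper":-1,"linear":[0.0091,0,-0.1238],"turn":[0,0,0]}]'

```text
t: 16.52
position: [551.3, 258.1, 219.0]
orientation: [[-0.0, -0.606, 0.796], [-0.003, 0.796, 0.606], [-1.0, -0.002, -0.002]]
wrist_force: [-0.6, -4.1, 3.7]
gripper_width: 0.168
```

Run:
```python
from h import *
g,R0=stat()
for a in (1.05,1.0,.95,.9,.88): print(a,go(hood(a),R0)[0])
p,d=ctrl.snapshot('side'); C=cam('side')
for q in proj('side',[rod(1.15,115),hood(1.1,105,-18,50)],C): print(q)
u,v=proj('side',[U(-40,50,130)],C)[0].astype(int)
cv2.imwrite('pics/i.png',cv2.resize(p[v-80:v+80,u-70:u+90,::-1],(600,600)))
```

```text
t 16.525 F unit [-3.  -2.9  3.7] w 15.805901795780027 grasp unit [ -7.2  -0.  238. ] r 166.0 a 1.101
1.05 [ 0.0044  0.     -0.006 ]
1.0 [ 0.0087 -0.     -0.0131]
0.95 [ 0.0133 -0.     -0.0199]
0.9 [ 0.0182 -0.     -0.0265]
0.88 [ 0.0203 -0.0001 -0.0291]
[273.94164821 212.11280881]
[279.08392294 195.4512868 ]
```

View pics/i.png

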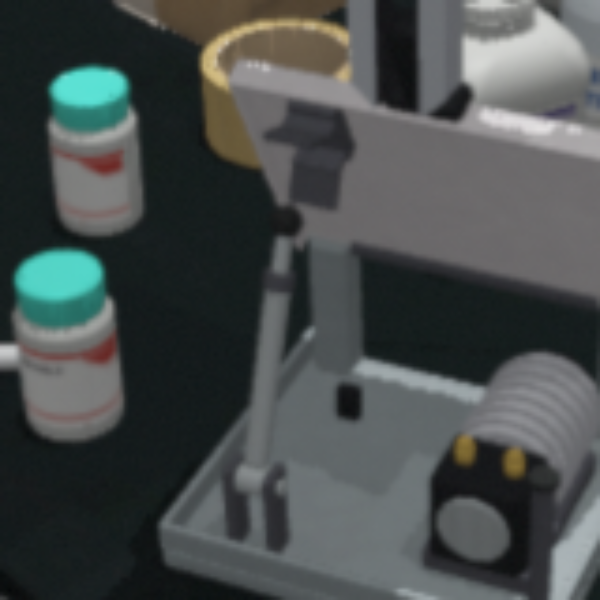

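The hood is at about 1.10, with the socket (crop ~310,150) descending toward the ball (288,218). I continue slowly.

Call:
play_rows --moves '[{"gripper":-1,"linear":[0.0044,0,-0.006],"turn":[0,0,0]},{"gripper":-1,"linear":[0.0087,0,-0.0131],"turn":[0,0,0]},{"gripper":-1,"linear":[0.0133,0,-0.0199],"turn":[0,0,0]},{"gripper":-1,"linear":[0.0158,0,-0.0232],"turn":[0,0,0]},{"gripper":-1,"linear":[0.0182,0,-0.0265],"turn":[0,0,0]},{"gripper":-1,"linear":[0.0182,0,-0.0265],"turn":[0,0,0]}]'

```text
t: 17.32
position: [530.7, 242.4, 201.2]
orientation: [[-0.0, -0.606, 0.795], [-0.003, 0.795, 0.606], [-1.0, -0.002, -0.002]]
wrist_force: [-2.6, -3.2, 4.1]
gripper_width: 0.169
```

Run:
```python
from h import *
g,R0=stat()
for a in np.arange(.9,.78,-.01): print(a.round(2),go(hood(a,165.5),R0)[0])
```

```text
t 17.325 F unit [-4.  -0.9  4.1] w 15.908726625278462 grasp unit [-33.2   0.  220.2] r 164.9 a 0.91
0.9 [-0.0001 -0.     -0.0009]
0.89 [ 0.001  -0.     -0.0022]
0.88 [ 0.002  -0.     -0.0035]
0.87 [ 0.0031 -0.     -0.0047]
0.86 [ 0.0041 -0.     -0.006 ]
0.85 [ 0.0052 -0.     -0.0073]
0.84 [ 0.0063 -0.     -0.0085]
0.83 [ 0.0074 -0.     -0.0097]
0.82 [ 0.0085 -0.     -0.011 ]
0.81 [ 0.0097 -0.     -0.0122]
0.8 [ 0.0108 -0.     -0.0134]
0.79 [ 0.012  -0.     -0.0146]
```

Call:
play_rows --moves '[{"gripper":-1,"linear":[0.001,0,-0.0022],"turn":[0,0,0]},{"gripper":-1,"linear":[0.002,0,-0.0035],"turn":[0,0,0]},{"gripper":-1,"linear":[0.0031,0,-0.0047],"turn":[0,0,0]},{"gripper":-1,"linear":[0.0031,0,-0.0047],"turn":[0,0,0]}]'

```text
t: 17.82
position: [526.9, 239.5, 197.9]
orientation: [[-0.0, -0.606, 0.795], [-0.003, 0.795, 0.606], [-1.0, -0.002, -0.002]]
wrist_force: [3.4, -0.9, -4.7]
gripper_width: 0.168
```

Call:
play_rows --moves '[{"gripper":-1,"linear":[0.001,0,-0.0013],"turn":[0,0,0]},{"gripper":-1,"linear":[0.001,0,-0.0013],"turn":[0,0,0]}]'

```text
t: 18.08
position: [525.8, 238.6, 196.9]
orientation: [[-0.0, -0.606, 0.795], [-0.003, 0.795, 0.606], [-1.0, -0.002, -0.002]]
wrist_force: [1.7, -1.1, -2.8]
gripper_width: 0.172
```

Run:
```python
from h import *
g,R0=stat()
out=[]
p,d=rodfit('side'); C=cam('side'); u,v=proj('side',[U(-40,50,130)],C)[0].astype(int)
cv2.imwrite('pics/j.png',cv2.resize(p[v-50:v+50,u-50:u+50,::-1],(600,600)))
```

```text
t 18.075 F unit [ 0.7 -1.9 -2.8] w 16.15898830973006 grasp unit [-39.3   0.  215.9] r 165.4 a 0.865
side 0.73 [265.2, 214.7, 278.1, 278.3] 437 line angle 1.173 pct [[-62.0, 42.5, 63.3], [-41.2, 46.6, 112.6], [-20.6, 52.6, 159.8]]
```

View pics/j.png

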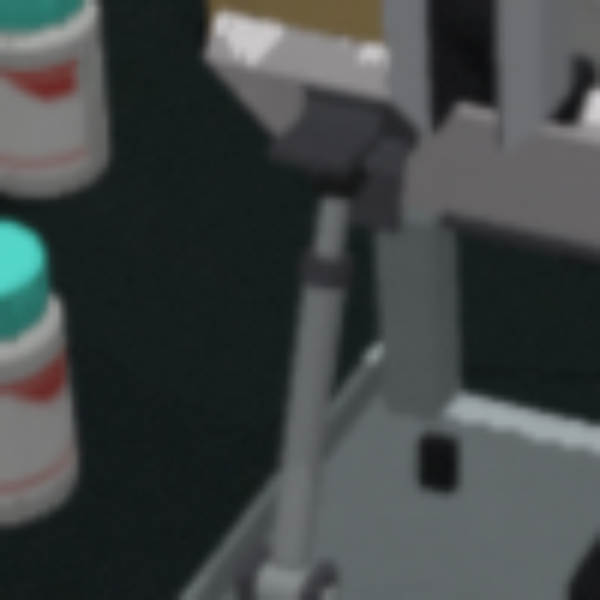

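The ball sits between the socket's lips (about 340,185). I lower in small steps and watch the force.

Call:
play_rows --moves '[{"gripper":-1,"linear":[0.001,0,-0.0013],"turn":[0,0,0]},{"gripper":-1,"linear":[0.001,0,-0.0013],"turn":[0,0,0]}]'

```text
t: 18.42
position: [524.8, 237.8, 195.9]
orientation: [[-0.001, -0.606, 0.795], [-0.003, 0.795, 0.606], [-1.0, -0.002, -0.002]]
wrist_force: [3.1, -1.0, -3.5]
gripper_width: 0.165
```

Call:
play_rows --moves '[{"gripper":-1,"linear":[0.001,0,-0.0013],"turn":[0,0,0]},{"gripper":-1,"linear":[0.001,0,-0.0013],"turn":[0,0,0]}]'

```text
t: 18.68
position: [523.7, 236.9, 194.8]
orientation: [[-0.001, -0.606, 0.796], [-0.003, 0.796, 0.606], [-1.0, -0.002, -0.002]]
wrist_force: [2.5, -2.3, -3.5]
gripper_width: 0.168
```

Call:
play_rows --moves '[{"gripper":-1,"linear":[0.0005,0,-0.0007],"turn":[0,0,0]},{"gripper":-1,"linear":[0.0005,0,-0.0007],"turn":[0,0,0]}]'

```text
t: 18.92
position: [523.1, 236.5, 194.2]
orientation: [[-0.001, -0.606, 0.796], [-0.003, 0.796, 0.606], [-1.0, -0.002, -0.002]]
wrist_force: [3.4, -0.1, -3.0]
gripper_width: 0.167
```

Run:
```python
from h import *
stat(); rodfit('side')
```

```text
t 18.925 F unit [ 2.6 -2.1 -3. ] w 15.72184070582794 grasp unit [-42.8   0.  213.2] r 165.7 a 0.839
side 0.94 [263.8, 218.9, 275.7, 279.7] 415 line angle 1.166 pct [[-61.5, 42.8, 63.8], [-42.2, 46.8, 109.1], [-22.3, 52.6, 153.6]]
```

Call:
play_rows --moves '[{"gripper":-1,"linear":[0.001,0,-0.0012],"turn":[0,0,0]},{"gripper":-1,"linear":[0.001,0,-0.0012],"turn":[0,0,0]}]'

```text
t: 19.27
position: [522.1, 235.8, 193.2]
orientation: [[-0.001, -0.606, 0.796], [-0.003, 0.796, 0.606], [-1.0, -0.002, -0.002]]
wrist_force: [3.2, -0.5, -2.4]
gripper_width: 0.167
```

Call:
play_rows --moves '[{"gripper":-1,"linear":[0.0007,0,-0.0008],"turn":[0,0,0]},{"gripper":-1,"linear":[0.0007,0,-0.0008],"turn":[0,0,0]}]'

```text
t: 19.52
position: [521.4, 235.2, 192.5]
orientation: [[-0.001, -0.606, 0.796], [-0.003, 0.796, 0.606], [-1.0, -0.002, -0.002]]
wrist_force: [2.9, 0.2, -2.5]
gripper_width: 0.167
```

Call:
play_rows --moves '[{"gripper":-1,"linear":[0.0007,0,-0.0008],"turn":[0,0,0]},{"gripper":-1,"linear":[0.0007,0,-0.0008],"turn":[0,0,0]}]'

```text
t: 19.77
position: [520.7, 234.7, 191.8]
orientation: [[-0.001, -0.606, 0.796], [-0.003, 0.796, 0.606], [-1.0, -0.002, -0.002]]
wrist_force: [2.3, -1.1, -3.4]
gripper_width: 0.167
```

Run:
```python
from h import *
stat(); p,d=rodfit('side'); C=cam('side'); u,v=proj('side',[U(-40,50,130)],C)[0].astype(int)
cv2.imwrite('pics/k.png',cv2.resize(p[v-50:v+50,u-50:u+50,::-1],(600,600)))
```

```text
t 19.775 F unit [ 1.2 -2.3 -3.4] w 15.664815023389282 grasp unit [-45.8   0.  210.8] r 165.9 a 0.815
side 0.89 [262.4, 218.4, 279.2, 279.3] 383 line angle 1.161 pct [[-61.8, 42.8, 65.7], [-42.9, 46.7, 107.2], [-22.2, 52.2, 151.4]]
```

Call:
play_rows --moves '[{"gripper":-1,"linear":[0.0008,0,-0.0008],"turn":[0,0,0]},{"gripper":-1,"linear":[0.0008,0,-0.0008],"turn":[0,0,0]}]'

```text
t: 20.12
position: [520.0, 234.1, 190.9]
orientation: [[-0.001, -0.606, 0.796], [-0.003, 0.796, 0.606], [-1.0, -0.002, -0.003]]
wrist_force: [1.4, -1.9, -1.4]
gripper_width: 0.169
```

Call:
play_rows --moves '[{"gripper":-1,"linear":[0.0008,0,-0.0008],"turn":[0,0,0]},{"gripper":-1,"linear":[0.0008,0,-0.0008],"turn":[0,0,0]}]'

```text
t: 20.38
position: [519.2, 233.5, 190.1]
orientation: [[-0.001, -0.606, 0.796], [-0.003, 0.796, 0.606], [-1.0, -0.002, -0.003]]
wrist_force: [1.1, -2.0, -0.1]
gripper_width: 0.169
```

Run:
```python
from h import *
stat(); p,d=rodfit('side'); C=cam('side'); u,v=proj('side',[U(-40,50,130)],C)[0].astype(int)
cv2.imwrite('pics/k.png',cv2.resize(p[v-50:v+50,u-50:u+50,::-1],(600,600)))
```

```text
t 20.375 F unit [-0.3 -2.3 -0.1] w 15.907520899756726 grasp unit [-47.7   0.  209.1] r 166.0 a 0.8
side 0.88 [264.4, 221.0, 276.8, 277.9] 392 line angle 1.157 pct [[-61.5, 42.9, 64.4], [-42.2, 46.8, 107.6], [-22.2, 52.5, 148.4]]
```

View pics/k.png

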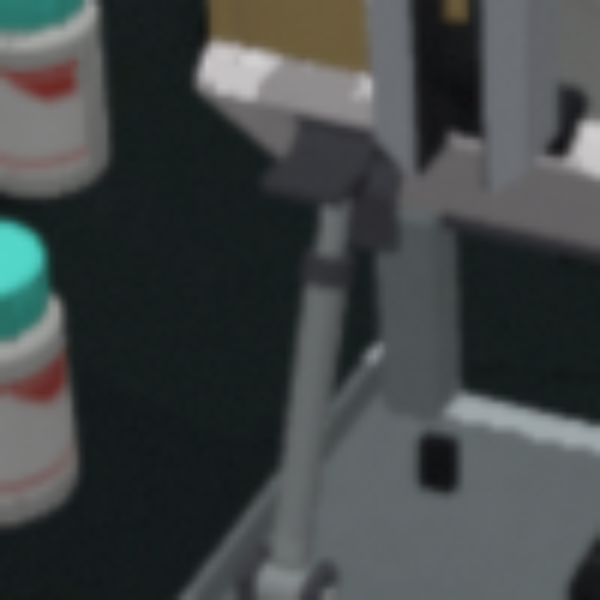

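The ball is now inside the socket, and Fz rose from -3.4 through -1.4 to -0.1 N, so the rod is starting to carry the hood. Two more small steps to confirm.

Call:
play_rows --moves '[{"gripper":-1,"linear":[0.0005,0,-0.0005],"turn":[0,0,0]},{"gripper":-1,"linear":[0.0005,0,-0.0005],"turn":[0,0,0]}]'

```text
t: 20.72
position: [518.7, 233.2, 189.6]
orientation: [[-0.001, -0.606, 0.796], [-0.003, 0.796, 0.606], [-1.0, -0.002, -0.003]]
wrist_force: [0.4, -2.4, -0.1]
gripper_width: 0.177
```

Call:
play_rows --moves '[{"gripper":-1,"linear":[0.0005,0,-0.0005],"turn":[0,0,0]},{"gripper":-1,"linear":[0.0005,0,-0.0005],"turn":[0,0,0]}]'

```text
t: 20.98
position: [518.3, 232.8, 189.1]
orientation: [[-0.001, -0.606, 0.796], [-0.003, 0.796, 0.606], [-1.0, -0.002, -0.003]]
wrist_force: [0.1, -2.5, -0.1]
gripper_width: 0.171
```

Run:
```python
from h import *
stat(); rodfit('side')
```

```text
t 20.975 F unit [-1.4 -2.1 -0.1] w 16.050490127575202 grasp unit [-48.8  -0.  208.1] r 166.1 a 0.791
side 0.6 [265.4, 219.3, 277.4, 277.7] 362 line angle 1.16 pct [[-60.8, 42.9, 65.3], [-42.1, 46.7, 108.4], [-23.6, 52.5, 147.2]]
```

Call:
play_rows --moves '[{"gripper":-1,"linear":[0.0008,0,-0.0007],"turn":[0,0,0]},{"gripper":-1,"linear":[0.0008,0,-0.0007],"turn":[0,0,0]}]'

```text
t: 21.32
position: [518.1, 232.7, 188.7]
orientation: [[-0.001, -0.606, 0.796], [-0.003, 0.796, 0.606], [-1.0, -0.002, -0.002]]
wrist_force: [0.8, -2.3, 5.2]
gripper_width: 0.168
```

Call:
play_rows --moves '[{"gripper":-1,"linear":[0.0008,0,-0.0007],"turn":[0,0,0]},{"gripper":-1,"linear":[0.0008,0,-0.0007],"turn":[0,0,0]}]'

```text
t: 21.58
position: [518.0, 232.6, 188.6]
orientation: [[0.001, -0.606, 0.796], [-0.002, 0.796, 0.606], [-1.0, -0.002, -0.001]]
wrist_force: [1.0, -1.3, 7.1]
gripper_width: 0.171
```

Run:
```python
from h import *
stat(); p,d=rodfit('side'); C=cam('side'); u,v=proj('side',[U(-40,50,130)],C)[0].astype(int)
# hood angle from depth
for n in ['side']:
  for r in ctrl.cut_out('hood_shell',n)[:1]:
    P=(pts(n,d,r['mask'],C)-HX)@RU+[68,0,0]; Q=P[(P[:,2]>95)&(P[:,0]<60)][:,[0,2]]
    vx,vz,_,_=cv2.fitLine(Q.astype(np.float32),cv2.DIST_HUBER,0,.01,.01).ravel(); print('hood',r['score'],len(Q),np.arctan2(abs(vz),abs(vx)))
```

```text
t 21.575 F unit [-0.  -1.6  7.1] w 16.041872120904273 grasp unit [-49.3  -0.  207.6] r 166.0 a 0.787
side 0.76 [263.4, 220.1, 279.4, 282.4] 402 line angle 1.161 pct [[-62.2, 42.5, 63.9], [-41.8, 46.8, 108.5], [-17.9, 52.9, 148.4]]
hood 0.81 2042 0.79598695
```

Contact is firm: Fz jumped to +7 N and motion stopped at 0.787, which matches a seated rod at about 1.155. I ease off about 0.5 mm and release gently.

Call:
play_rows --moves '[{"gripper":-1,"linear":[-0.0004,0,0.0004],"turn":[0,0,0]},{"gripper":-1,"linear":[-0.0004,0,0.0004],"turn":[0,0,0]},{"gripper":-0.5,"linear":[-0.0004,0,0.0004],"turn":[0,0,0]},{"gripper":-0.2,"linear":[-0.0004,0,0.0004],"turn":[0,0,0]},{"gripper":-0.2,"linear":[-0.0004,0,0.0004],"turn":[0,0,0]}]' --squeeze 6

```text
t: 22.35
position: [518.2, 232.9, 188.9]
orientation: [[0.001, -0.606, 0.795], [-0.002, 0.795, 0.606], [-1.0, -0.002, -0.001]]
wrist_force: [0.8, -0.8, 0.7]
gripper_width: 0.392
```

Run:
```python
from h import *
stat(); p,d=rodfit('side'); C=cam('side'); u,v=proj('side',[U(-40,50,130)],C)[0].astype(int)
for r in ctrl.cut_out('hood_shell','side')[:1]:
    P=(pts('side',d,r['mask'],C)-HX)@RU+[68,0,0]; Q=P[(P[:,2]>95)&(P[:,0]<60)][:,[0,2]]
    vx,vz,_,_=cv2.fitLine(Q.astype(np.float32),cv2.DIST_HUBER,0,.01,.01).ravel(); print('hood',r['score'],len(Q),np.arctan2(abs(vz),abs(vx)))
```

```text
t 22.35 F unit [ 0.1 -1.2  0.7] w 36.87590800765754 grasp unit [-4.880e+01  1.000e-01  2.079e+02] r 166.0 a 0.79
side 0.56 [262.9, 221.3, 277.8, 279.8] 335 line angle 1.154 pct [[-61.1, 42.4, 65.9], [-41.8, 46.6, 109.2], [-24.4, 52.0, 143.7]]
hood 0.59 2109 0.79851824
```

The hood holds at about 0.79 with the fingers open. Retreat straight up, slightly forward.

Call:
play_rows --moves '[{"gripper":-0.2,"linear":[-0.02,0,0],"turn":[0,0,0]},{"gripper":-0.2,"linear":[-0.06,0,0],"turn":[0,0,0]},{"gripper":-0.2,"linear":[-0.11,0,0],"turn":[0,0,0]},{"gripper":-0.2,"linear":[-0.16,0,-0.03],"turn":[0,0,0]},{"gripper":-0.2,"linear":[-0.18,0,-0.08],"turn":[0,0,0]},{"gripper":-0.2,"linear":[-0.18,0,-0.1],"turn":[0,0,0]},{"gripper":-0.2,"linear":[-0.18,0,-0.1],"turn":[0,0,0]},{"gripper":-0.2,"linear":[-0.18,0,-0.1],"turn":[0,0,0]}]'

```text
t: 23.5
position: [438.9, 173.0, 368.9]
orientation: [[0.001, -0.606, 0.795], [-0.002, 0.795, 0.606], [-1.0, -0.002, -0.001]]
wrist_force: [1.3, -0.3, 0.2]
gripper_width: 0.398
```

Run:
```python
from h import *
stat(); p,d=rodfit('side'); C=cam('side'); u,v=proj('side',[U(-20,10,110)],C)[0].astype(int)
for r in ctrl.cut_out('hood_shell','side')[:1]:
    P=(pts('side',d,r['mask'],C)-HX)@RU+[68,0,0]; Q=P[(P[:,2]>95)&(P[:,0]<60)][:,[0,2]]
    vx,vz,_,_=cv2.fitLine(Q.astype(np.float32),cv2.DIST_HUBER,0,.01,.01).ravel(); print('hood',r['score'],len(Q),np.arctan2(abs(vz),abs(vx)))
for o in('jar_mint_a','glass_beaker'):
    for r in ctrl.cut_out(o,'side')[:1]: print(o,r['score'],r['box'])
cv2.imwrite('pics/l.png',cv2.resize(p[v-85:v+85,u-85:u+85,::-1],(600,600)))
```

```text
t 23.5 F unit [ 0.9 -1.1  0.2] w 37.36859102007265 grasp unit [-148.3    0.9  387.9] r 368.1 a 0.943
side 0.7 [264.4, 221.3, 275.9, 281.8] 385 line angle 1.161 pct [[-61.8, 42.6, 63.9], [-42.8, 46.7, 105.9], [-23.9, 52.6, 146.0]]
hood 0.7 2465 0.80519354
jar_mint_a 0.69 [202.3, 221.9, 231.8, 270.5]
glass_beaker 0.96 [374.5, 270.9, 408.0, 324.8]
```

View pics/l.png

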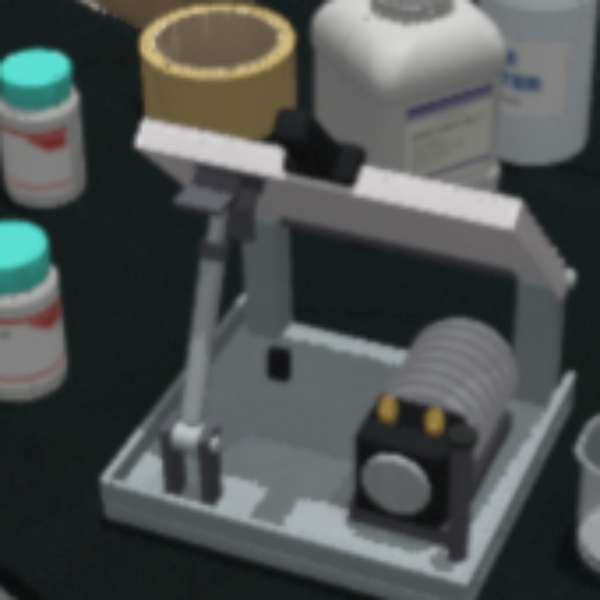

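The hood stands propped, with the rod tip in the socket (crop ~220,195) and the arm clear. The jar and beaker boxes match the first picture to within about 4 px. Handing in.

```bash
python3 -c "
from plant import ctrl
print(ctrl.job_done())"
```

```text
the job is handed in; nothing more can be done
None
```

The hood is propped open on the rod, and I handed the job in at about 24 s of the 72 s allowed; no verdict was reported.

I lifted the hood to its back stop (1.88) and let go. Then I swung the rod up, regripped the handle and lowered the hood in small steps. When the socket met the tip I eased off slightly, released the handle and moved clear.

**Rod angle:** the first swing left the rod at about 1.05, as the lag warning said it might. I regripped it and turned it to about 1.155, inside the 1.09–1.21 window.

**Contact:** the upward force rose to about 7 N before I eased off, and that was the highest reading while seating.

**Last checks, arm clear:**
- **Hood:** stands at about 0.79–0.80, inside the expected 0.72–0.89. The final picture shows the tip in the socket.
- **Rod:** about 1.16.
- **Jar and beaker:** their outlines in the side view match the first picture to within about 4 pixels, which is the detector's own scatter.

**Disagreement:** the camera estimate of the rod length was about 115 mm, which would have seated the hood at 0.845. It actually seated at about 0.79, which implies roughly 109 mm. I went by the contact force, not the camera estimate.

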